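Clamp a rack of blood samples on the tube mixer

TASK

The tube mixer is to take the grey rack with its four blood tubes: pull up the jaw's red spring lock, slide the jaw well back out of the way, and stand the rack on the platform between jaw and fixed stop, lengthways along the jaw and about midway between the guide rods. Then pull the lock up again, slide the jaw up until its sprung pad presses the rack firmly against the stop (without driving the springs solid), and let the lock drop fully home in a slot so that the rack stays gripped. Leave the other things on the table alone.

Things in the scene. Friction and masses are not known exactly. Their poses are not given: they have to be found in the camera images.
- mixer: Low white blood-tube mixer, 210 x 296 mm, fixed on the table; origin under its centre at table height, z up, x along the jaw, y along its two steel guide rods (8 mm thick, at x = -94 and +94 mm, tops 19 mm above the platform). A flush steel strip with a cross slot every 7 mm for the lock pin runs along y in the middle of the platform
- platform (a point): Centre of the mixer's platform (black rubber mats), 85 mm above the mixer's origin, same axes. At its -y end stands the fixed stop, an aluminium bar with rubber face, parallel to x, 150 mm long, 34 mm high. It is screwed down in slots: its face towards the jaw lies anywhere from y = -120 to -84 mm, which is not measured
- jaw (a joint): Travel (m) of the jaw, an aluminium bar across the platform (top 30 mm above it) running on the rods: 0 fully back at mixer +y, growing towards the stop (mixer -y), at most 0.140. It runs with 1.2 N of friction and is damped (0.6 N more per 10 mm/s). With the pin down in a slot it is held both ways, with some 0.5 mm of play; slots at 0, 0.007, 0.014 ...
- lock (a joint): Lift (m) of the red lock grip, a vertical slide on the jaw: 0 home with the pin deep in a slot, 0.015 at its upper stop; clear of the slots above 0.0065. A spring pulls it down (3.6 N at 0, 6.6 N at 0.015), it does not stay up by itself. Let go over a land, or with the pad's load on the pin, it can stay some mm up: moving the jaw a little or pressing the grip down with about 8 N seats it
- knob (a point): Middle of the red grip of the lock on the jaw block: a rounded bar 36 mm along mixer x, 22 mm along mixer y (flat sides to grip), 18 mm high, on a 12 mm neck; its underside is 20 mm above the 50 x 40 mm jaw block (top 32 mm above the platform). With jaw 0 and lock home it is at x = 0, y = 105, z = 146 mm in the mixer's frame; it goes towards mixer -y with the jaw
- pad (a joint): How far (m) the jaw's sprung pad is pressed back: 0 free, 0.018 solid. Its springs push with 4.2 N at 0 and 0.7 N more per mm (16.8 N at 0.018). When the lock is let go the jaw may fall back up to 8 mm to a slot, and the pad springs out by as much, so press it well back first
- pad_face (a point): Middle of the pad's rubber face (150 mm along mixer x, 34 mm high, bottom 3 mm above the platform). It faces the stop and lies 53 mm ahead of the knob's axis (towards mixer -y) when the pad is free
- sample_rack: Grey block tube rack, 56 (its x) x 135 (its y) x 42 mm high, 0.12 kg, loose; origin in the middle of its underside, z up. Grasp it across the 56 mm in the middle of its length; it carries a tube in each of its four corner holes
- tube_0: Capped blood tube, 17 mm in diameter at its cap, 88 mm high, 12 g, standing loose in the rack's corner hole at x = +11, y = +52.5 mm of the rack; origin in the middle of its foot, 6 mm above the rack's underside, so its cap ends 94 mm above the rack's underside
- tube_1: The same kind of tube, in the corner hole at x = -11, y = +52.5 mm of the rack
- tube_2: The same kind of tube, in the corner hole at x = +11, y = -52.5 mm of the rack
- tube_3: The same kind of tube, in the corner hole at x = -11, y = -52.5 mm of the rack
- wash_bottle: White wash bottle with red cap, 64 mm in diameter, 197 mm high; a bystander. Origin under its centre
- dropper_bottle: Small dropper bottle with blue collar and black teat, 27 mm in diameter, 86 mm high; a bystander. Origin under its centre
- cover_box: Clear cover-glass box, 26 x 34 x 21 mm; a bystander. Origin under its centre

How it is judged (in metres and radians):
On the way, in this order (a step that is already met when the one before it is completed fails the run):
1. the jaw is freed and slid back out of the way (value of joint jaw below 0.05 m), for 0.1 s.
2. the rack with its tubes stands on the platform between stop and jaw, let go, with the jaw still back (z of sample_rack in the frame of mixer between 0.082 and 0.09 m and y of sample_rack in the frame of mixer between -0.097 and 0.035 m and angle between sample_rack's own z axis and vertical below 0.06 rad and contact force between the fingers and sample_rack below 0.1 N and value of joint jaw below 0.06 m), for 0.2 s.
3. the jaw has been slid up until its pad is pressed back by the rack (value of joint jaw above 0.07 m and value of joint pad above 0.002 m), for 0.1 s.
At the end, for the whole second after the job is handed in: Rack flat on the platform, square to the jaw (0.05 rad), within 20 mm of midway between the rods, at rest against the stop; its push holds the sprung pad back at least 1.5 mm; lock home (under 2 mm up); all four tubes seated in the rack (under 6 mm up) (value of joint lock below 0.002 m and value of joint pad above 0.0015 m and value of joint jaw above 0.07 m and z of sample_rack in the frame of mixer between 0.082 and 0.088 m and x of sample_rack in the frame of mixer between -0.02 and 0.02 m and y of sample_rack in the frame of mixer below -0.05 m and angle between the y axis of sample_rack and the x axis of mixer, either way round below 0.05 rad and angle between sample_rack's own z axis and vertical below 0.05 rad and linear speed of sample_rack below 0.01 m/s and z of each of tube_0, tube_1, tube_2, tube_3 in the frame of sample_rack below 0.012 m and horizontal distance between each of tube_0, tube_1, tube_2, tube_3 and sample_rack below 0.06 m); the robot touches nothing.
It fails at once if the rack is slammed down or dropped on the mixer (more than 60 N between them) (contact force between mixer and sample_rack above 60 N).
It fails at once if the pad's springs are driven solid (pressed back more than 17.5 mm) (value of joint pad above 0.0175 m).
It fails at once if the wash bottle is moved more than 20 mm (distance of wash_bottle from where it was at the start of the episode above 0.02 m).
It fails at once if the dropper bottle is moved more than 20 mm (distance of dropper_bottle from where it was at the start of the episode above 0.02 m).
It fails at once if the cover-glass box is moved more than 20 mm (distance of cover_box from where it was at the start of the episode above 0.02 m).
It also fails if it takes over 72 s, if anything falls off the work surface, if the arm or the gripper's body presses on something with over 40 N, if the wrist force passes 120 N, or if a joint passes its speed limit or range.

ROBOT

A 6-joint arm with a two-finger parallel gripper is mounted at the origin on a cart in front of the work surface, level with it; the furniture and walls round the work are solid. World frame = base frame: x ahead of the robot, y to its left, z up, the work surface at z = 0. Lengths are in m, angles in degrees, forces in N, time in s.
With the tool pointing down it reaches from about 0.35 to 0.875 m from the base axis. Payload 4.2 kg.
Tool frame: the origin (TCP) lies midway between the tips of the shut fingers; the grasp point (between the pads) lies 19 mm behind it (r.pinch_z is the distance from the TCP to the grasp point, in m); z points along the fingers, y is the line along which they close (so a half turn about z gives the same grasp; the last joint's range is limited). The gripper opens to 87 mm and grips with 3 to 60 N. Pads are 19 mm wide; open, the fingers measure 117 mm over their backs; the gripper's body (75 mm by 190 mm) begins 51 mm behind the grasp point.
Start: joints at [-54.397, 22.042, 0.453, 0, -68.411, -14.817], TCP at [0.222, -0.584, 0.223] pointing down, gripper open.
Joint ranges: [-179.83, 179.83], [-69.29, 118.12], [-61.27, 80.66], [-181.25, 117.63], [-171.15, -9.14], [-177.46, 177.46]. Speed limits (degrees/s): [159.86, 159.86, 180, 180, 180, 180].

INTERFACE

Orientations are given as a 3x3 rotation matrix whose columns are the frame's x, y, z axes.
In Python, from station import r, imaging, models gives the robot as it stands. The module is installed in compiled form; this text tells all that it offers.
- The arm moves only by the tool apply_moves, never from a script. Its argument "moves" is a list of rows, each a list of 2 entries, a list of its own where there are three numbers: the shift along the tool's x, y, z in m, then the turn about the tool's z in degrees. A call has 1 to 5 rows; each row shifts and turns the commanded pose from where the row before left it, along the tool's axes as they then stand; what a row does not reach is not made up. A row lasts 1/12 s, in which the tool goes at most 41.7 mm and 7.16 degrees, less where a joint would pass 70% of its speed; a pose out of reach is approached as far as the arm can. A call is refused whole if a number of a shift passes 0.0417 or a number of a turn 7.16, either way. A call with a gripper value outside its range is refused whole. "hand" is the finger opening in m, from 0 to 0.087, set as the call begins (left out, the last holds). The fingers move at their own pace and stop on an object; the grip force is fixed at half the most. Time passes only in rows, so rows that do not move let the fingers close. It gives the time, the measured TCP pose, the force, the opening and the grip force at its end, in the units of the state.
- r.sense(): the state, without advancing time (a new reading comes with each control period).
- imaging.capture(name): name is "side" or "top"; returns a dict with "frame" (384x512x3 uint8, blue, green, red), "intrinsics" (3x3 intrinsics, pixels), "dist" ([k1, k2, p1, p2, k3] as OpenCV has them; the pictures are not rectified), "eye" and "orientation" of the camera in the world. Camera axes: x right, y down, z forward; pixel columns grow to the right and rows downward; lengths in m; the calibration is good to about 2 mm. A picture is of the moment at which its call begins. There is no depth.
- r.finish_job(): hands the job in; it is judged then, once.
Trained networks look in a picture, given as the dict that the camera call returned (one of the last four; its "shot" number tells which), for a name from the list of things; names that differ only in an ending like _2 or _b are one class to them, and where a whole thing is asked for, a point or a joint stands for the part that bears it (a point fixed in the world has none). Each returns a list of dicts, best first, with "confidence" (0 to 1); they miss things now and then, are a little off and sometimes report something else, mostly with a low value. They report only what shows in the picture. A call takes as long as a camera call.
- models.cut_out(picture, target): "region" (384x512 bool, what is visible of it) and "extent" ([left, top, width, height] as shares, 0 to 1, of the picture: columns of its width, rows of its height, round what is visible of it).
- models.place_of(picture, target): "at" ([column, row] as shares, 0 to 1, of the picture: columns of its width, rows of its height: a listed point, or the origin of a listed thing).
The state is a dict: "time_s": time; "joints": joint angles; "joint_velocities": joint speeds; "effort": joint torques, N m; "tcp_pos": TCP position; "ee_rot": TCP orientation; "wrist_force": force on the tool from outside, world axes, zero at the start; "moment": the same for the moment, N m; "gripper_width": opening from 0.0 (shut) to 1.0 (fully open); "gripper_force": force on a finger pad.
Only numpy, scipy, OpenCV 4.12 (cv2) and the standard library are available. Lean on these libraries where they do the work, as an engineer would, in place of code of your own. Each camera call takes 0.05 s, during which the arm holds its last target. There are 200 camera calls.

## Working session

There is one attempt and no reset: what is moved stays moved. The work goes in short steps, Python scripts to look and compute and a tool call to move; the robot and the scene stay as the last step left them, time stands still between calls to the robot, and variables do not carry over. Pictures are saved under pics/ and viewed, at most 10 in all, crops included, and the job is handed in when it is done.

Besides the shell and the picture viewer there is one more tool, called in YAML: its name, and indented under it one key for each argument. apply_moves: Moves the arm, as the interface text tells. Its arguments: {"type":"object","properties":{"moves":{"type":"array"},"hand":{"type":"number"}},"required":["moves"]}

```bash
mkdir -p pics
cat > h.py <<'E'
import numpy as np, cv2
from station import r, imaging, models
def uv(p,at): return np.array([at[0]*512,at[1]*384])
def ray(c,px):
    K=np.array(c["intrinsics"],float);d=np.array(c["dist"],float)
    n=cv2.undistortPoints(np.array([[px]],float),K,d)[0,0]
    v=np.array(c["orientation"])@np.array([n[0],n[1],1]); return np.array(c["eye"]),v/np.linalg.norm(v)
def atz(c,px,z):
    e,v=ray(c,px); return e+v*(z-e[2])/v[2]
def tri(rs):
    A=sum(np.eye(3)-np.outer(v,v) for e,v in rs); b=sum((np.eye(3)-np.outer(v,v))@e for e,v in rs)
    return np.linalg.solve(A,b)
def proj(c,P):
    R=np.array(c["orientation"]);t=-R.T@np.array(c["eye"])
    return cv2.projectPoints(np.array(P,float).reshape(-1,1,3),cv2.Rodrigues(R.T)[0],t,np.array(c["intrinsics"],float),np.array(c["dist"],float))[0][:,0]
E
python3 - <<'E'
from h import *
np.set_printoptions(precision=4,suppress=True)
cs={n:imaging.capture(n) for n in("side","top")}
print(r.sense())
for n,c in cs.items():
    cv2.imwrite(f"pics/{n}0.png",cv2.resize(c["frame"],(800,600))); print(n,c["eye"],c["orientation"],c["intrinsics"])
for t in "mixer platform knob pad_face sample_rack tube_0 wash_bottle dropper_bottle cover_box".split():
    rs=[]
    for n,c in cs.items():
        o=models.place_of(c,t)[:4]
        print(t,n,[(round(x["confidence"],2),uv(c,x["at"]).round(1).tolist()) for x in o])
        if o: rs.append(ray(c,uv(c,o[0]["at"])))
    if len(rs)==2: print("   ",tri(rs))
E
```

```text
{'time_s': 0.1, 'joints': array([-54.3974,  22.0877,   0.3893,  -0.0228, -68.413 , -14.8175]), 'joint_velocities': array([ 0.0239, -0.011 ,  0.2614,  0.0473, -0.031 , -0.058 ]), 'effort': array([ -0.0007, -39.1691,  18.7935,   4.2319,   0.0135,  -0.0001]), 'tcp_pos': array([ 0.2216, -0.5838,  0.2216]), 'ee_rot': array([[-0.935 , -0.3547, -0.0008],
       [-0.3547,  0.935 ,  0.0018],
       [ 0.0001,  0.002 , -1.    ]]), 'wrist_force': array([-0.5616, -0.168 , -0.0983]), 'moment': array([-0.0274, -0.0574, -0.013 ]), 'gripper_force': 0.0, 'gripper_width': 0.9969787873510306}
side [0.1875 0.8899 0.4326] [[-0.9134 -0.1475  0.3795]
 [-0.4071  0.3351 -0.8497]
 [-0.0019 -0.9306 -0.3661]] [[350.2492   0.     256.1141]
 [  0.     350.2492 193.2521]
 [  0.       0.       1.    ]]
top [0.3491 0.1131 1.1743] [[-0.0263 -0.9822  0.186 ]
 [-0.9996  0.0245 -0.0121]
 [ 0.0073 -0.1863 -0.9825]] [[422.567    0.     256.1986]
 [  0.     422.567  193.5452]
 [  0.       0.       1.    ]]
mixer side [(0.68, [283.1, 196.0])]
mixer top [(0.63, [333.9, 207.2])]
    [ 0.5329 -0.1168  0.0048]
platform side [(0.
[... 185 characters left out ...]
9]
pad_face side [(0.48, [285.1, 160.3])]
pad_face top [(0.83, [369.2, 196.9])]
    [ 0.5483 -0.1897  0.1041]
sample_rack side [(0.79, [264.8, 245.5])]
sample_rack top [(0.77, [222.1, 232.0])]
    [0.469  0.1977 0.001 ]
tube_0 side []
tube_0 top [(0.56, [201.6, 231.8]), (0.49, [241.1, 222.1]), (0.47, [202.3, 241.3]), (0.37, [240.4, 229.9])]
wash_bottle side [(0.92, [179.1, 228.8])]
wash_bottle top [(0.56, [213.1, 149.0])]
    [0.7062 0.2206 0.0076]
dropper_bottle side [(0.59, [306.9, 226.8])]
dropper_bottle top [(0.4, [276.4, 253.5]), (0.26, [336.2, 206.1])]
    [ 0.4061  0.0482 -0.0046]
cover_box side [(0.75, [183.8, 289.4])]
cover_box top [(0.66, [139.8, 207.1])]
    [0.5441 0.4298 0.0059]
```

View pics/top0.png

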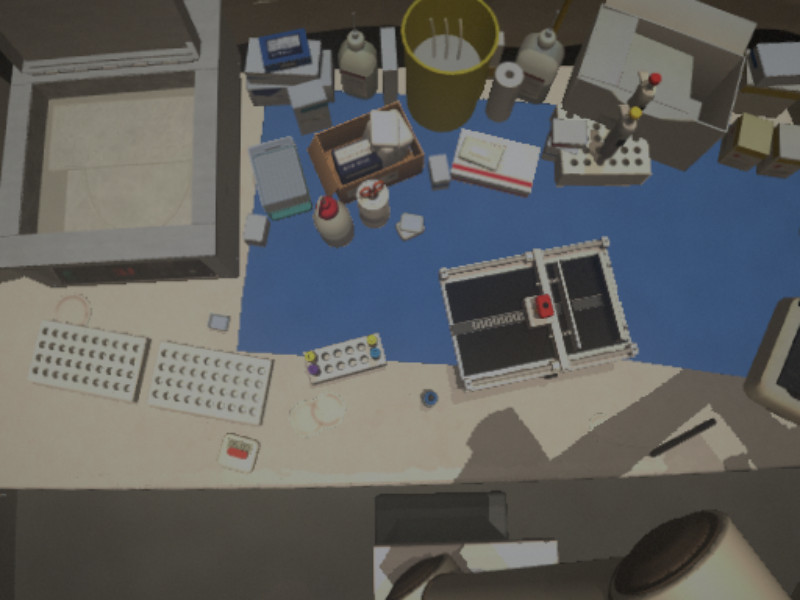

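View pics/side0.png

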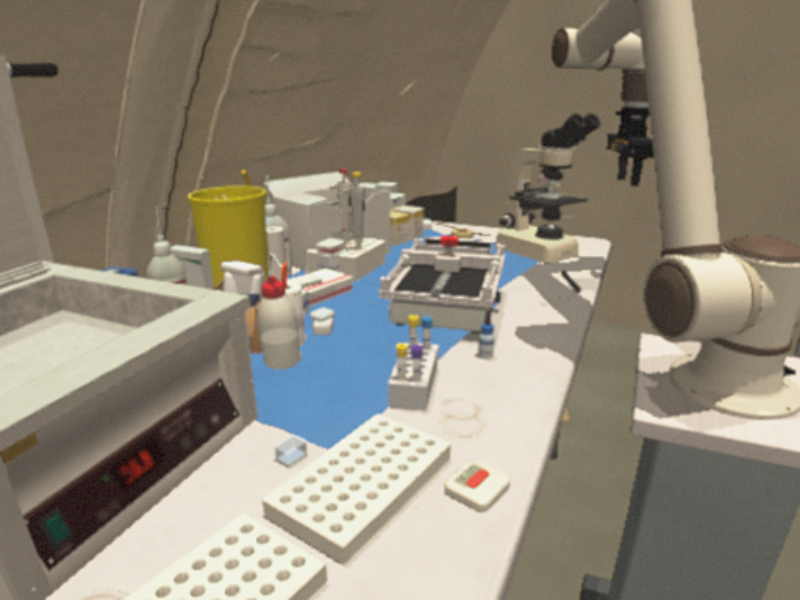

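The top view shows the mixer at (540,315) with its red grip at (543,305), the jaw about two thirds along, the rack with 4 tubes at (345,358), and the dropper at (429,398). The side view agrees. Zooming in on the mixer and rack.

Run:
```python
from h import *
c=imaging.capture("top")
f=c["frame"][145:260,270:415]; cv2.imwrite("pics/m1.png",cv2.convertScaleAbs(cv2.resize(f,None,fx=5.2,fy=5.2,interpolation=cv2.INTER_CUBIC),alpha=1.6))
for t in("sample_rack","mixer","jaw","knob","dropper_bottle","tube_0"):
  for o in models.cut_out(c,t)[:1 if t!="tube_0" else 4]:
    m=o["region"].astype(np.uint8); q=cv2.findContours(m,0,2)[0]; k=max(q,key=cv2.contourArea)
    print(t,round(o["confidence"],2),m.sum(),cv2.boxPoints(cv2.minAreaRect(k)).round(1).tolist())
```

```text
sample_rack 0.76 874 [[194.0, 224.6999969482422], [242.0, 212.10000610351562], [247.60000610351562, 233.6999969482422], [199.60000610351562, 246.3000030517578]]
mixer 0.93 8167 [[279.5, 171.89999389648438], [391.5, 148.39999389648438], [408.70001220703125, 229.89999389648438], [296.70001220703125, 253.39999389648438]]
jaw 0.7 1202 [[326.1000061035156, 163.1999969482422], [355.8999938964844, 155.8000030517578], [375.0, 232.0], [345.1000061035156, 239.5]]
knob 0.55 154 [[340.5, 189.89999389648438], [350.79998779296875, 187.3000030517578], [354.3999938964844, 201.60000610351562], [344.1000061035156, 204.1999969482422]]
dropper_bottle 0.44 88 [[268.0, 253.0], [276.79998779296875, 248.60000610351562], [281.20001220703125, 257.3999938964844], [272.3999938964844, 261.79998779296875]]
tube_0 0.59 37 [[235.0, 221.0], [235.0, 214.0], [240.0, 214.0], [240.0, 221.0]]
```

View pics/m1.png

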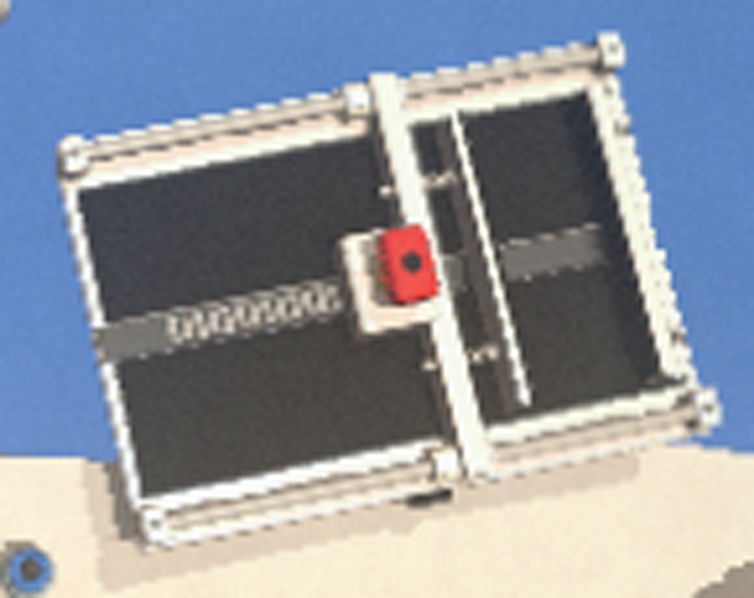

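The crop shows rod end blocks at (72,155), (610,48), (708,408), (155,528). The red grip is at (410,262), the pad line runs (455,115)-(525,402), and the stop is on the right at about (640,230). From these I'll compute the mixer and rack poses.

Run:
```python
from h import *
np.set_printoptions(precision=4,suppress=True)
c=imaging.capture("top"); s=imaging.capture("side")
o=np.array([270,145])
B=np.array([[72,155],[610,48],[708,408],[155,528]])/5.2+o
P=np.array([atz(c,b,.106) for b in B]);print(P, P.mean(0))
yd=(P[0]+P[3]-P[1]-P[2])[:2]; print("len",np.linalg.norm(yd)/2, "wid",np.linalg.norm((P[0]+P[1]-P[2]-P[3])[:2])/2,"yaw of mixer y",np.degrees(np.arctan2(yd[1],yd[0])))
xd=(P[0]+P[1]-P[2]-P[3])[:2];print("xd ang",np.degrees(np.arctan2(xd[1],xd[0])))
yh=yd/np.linalg.norm(yd); m=P.mean(0)[:2]; xh=np.array([yh[1],-yh[0]])
k=atz(c,np.array([410,262])/5.2+o,.155); print("knob top",k,"mixer",(k[:2]-m)@xh,(k[:2]-m)@yh)
for nm,q,z in(("pad line",[[455,115],[525,402]],.122),("stop face top",[[590,95],[660,378]],.119),("stop?",[[605,85],[688,378]],.119)):
  for w in q:
    k=atz(c,np.array(w)/5.2+o,z); print(nm,(k[:2]-m)@xh,(k[:2]-m)@yh)
# rack: optimise pose vs side+top masks
from scipy.optimize import minimize
M={}
for n,cc in(("top",c),("side",s)):
  for t in("sample_rack",):
    oo=models.cut_out(cc,t)
    if oo: M[n]=oo[0]["region"]; print(n,oo[0]["confidence"],M[n].sum(),cc["eye"][:1])
T=[]
for cc,n in((c,"top"),(s,"side")):
  oo=models.cut_out(cc,"tube_0"); print(n,[(round(x["confidence"],2),(np.array(x["extent"])*[512,384,512,384]).round(1).tolist()) for x in oo])
box=np.array([[a*.028,b*.0675,z] for a in(-1,1) for b in(-1,1) for z in(0,.042)])
caps=np.array([[a*.011,b*.0525,z] for a in(-1,1) for b in(-1,1) for z in(.03,.094)])
def sil(cc,p):
  R=np.array([[np.cos(p[2]),-np.sin(p[2])],[np.sin(p[2]),np.cos(p[2])]])
  W=box.copy();W[:,:2]=box[:,:2]@R.T+p[:2]
  h=cv2.convexHull(proj(cc,W).astype(np.float32))
  m=np.zeros((384*4,512*4),np.uint8);cv2.fillConvexPoly(m,((h+.5)*4-.5).round().astype(int),1)
  return cv2.resize(m.astype(np.float32),(512,384),interpolation=cv2.INTER_AREA)
def cost(p): return sum(abs(sil(cc,p)-M[n]).sum()/M[n].sum() for n,cc in(("top",c),("side",s)) if n in M)
best=min((minimize(cost,[.469,.198,np.radians(a)],method="Nelder-Mead",options=dict(initial_simplex=np.array([[.469,.198,np.radians(a)],[.48,.198,np.radians(a)],[.469,.208,np.radians(a)],[.469,.198,np.radians(a+6)]]))) for a in(0,15,-15)),key=lambda q:q.fun)
print("rack",best.x,np.degrees(best.x[2]),best.fun)
```

```text
[[ 0.5991  0.0268  0.106 ]
 [ 0.6489 -0.251   0.106 ]
 [ 0.4631 -0.2851  0.106 ]
 [ 0.4126 -0.0065  0.106 ]] [ 0.531  -0.1289  0.106 ]
len 0.2827052903757117 wid 0.18915796713926405 yaw of mixer y 100.21991534195605
xd ang 10.250048286833872
knob top [ 0.5318 -0.1281  0.155 ] mixer 0.0009475423688118928 0.0006714443682693473
pad line 0.07297608461026922 -0.048470728628479565
pad line -0.07330313647533358 -0.04680955611631571
stop face top 0.06998769273364713 -0.11947643330843394
stop face top -0.07561480433556766 -0.11678803603999076
stop? 0.07349205715869322 -0.12840861264612705
stop? -0.07853392474251979 -0.13061951885000372
top 0.95 905 [0.3491]
side 0.6 786 [0.1875]
top [(0.57, [198.5, 225.6, 1.4, 5.2]), (0.46, [234.2, 225.2, 7.3, 4.3]), (0.41, [197.1, 236.0, 7.2, 5.4]), (0.4, [236.4, 216.6, 3.4, 8.5])]
side [(0.69, [254.1, 221.8, 4.1, 23.2]), (0.56, [174.6, 274.5, 21.1, 20.6]), (0.54, [260.1, 225.4, 10.3, 19.5]), (0.48, [263.0, 203.4, 5.6, 19.5])]
rack [0.4704 0.1987 0.2292] 13.131675211242532 0.7511937145909775
```

Run:
```python
from h import *
np.set_printoptions(precision=3,suppress=True)
c=imaging.capture("top"); s=imaging.capture("side")
f=1/1.5625
for nm,p,z in(("base near L",(502,232),0.03),("base near R",(572,262),.0),("base R",(607,242),.0)):
  print("side",nm,atz(s,np.array(p)*f,z))
for p in((800,298),(752,372),(795,415),(775,340)): print("top",p,atz(c,np.array(p)*f,.03),atz(c,np.array(p)*f,.1))
for p in((580,120),(520,185),(590,195)):
  e,v=ray(s,np.array(p)*f)
  for y in(-.35,-.45,-.55): print("side",p,e+v*(y-e[1])/v[1])
q=np.array([[311,356],[314,369],[373,340],[376,352]])*f
P=np.array([atz(c,x,.094) for x in q]);print("caps",P,P.mean(0)); d=(P[0]+P[1]-P[2]-P[3]);print(np.linalg.norm(d)/2,np.degrees(np.arctan2(d[1],d[0])))
```

```text
side base near L [ 0.559 -0.689  0.03 ]
side base near R [ 0.334 -0.566  0.   ]
side base R [ 0.262 -0.823  0.   ]
top (800, 298) [ 0.556 -0.641  0.03 ] [ 0.543 -0.595  0.1  ]
top (752, 372) [ 0.423 -0.529  0.03 ] [ 0.418 -0.489  0.1  ]
top (795, 415) [ 0.343 -0.603  0.03 ] [ 0.343 -0.56   0.1  ]
top (775, 340) [ 0.479 -0.581  0.03 ] [ 0.471 -0.538  0.1  ]
side (580, 120) [ 0.326 -0.35   0.375]
side (580, 120) [ 0.337 -0.45   0.371]
side (580, 120) [ 0.349 -0.55   0.366]
side (520, 185) [ 0.444 -0.35   0.229]
side (520, 185) [ 0.465 -0.45   0.213]
side (520, 185) [ 0.486 -0.55   0.196]
side (590, 195) [ 0.289 -0.35   0.219]
side (590, 195) [ 0.298 -0.45   0.202]
side (590, 195) [ 0.306 -0.55   0.185]
caps [[0.468 0.249 0.094]
 [0.446 0.244 0.094]
 [0.492 0.146 0.094]
 [0.472 0.142 0.094]] [0.469 0.195 0.094]
0.10518238286220012 103.61516353096279
```

apply_moves:
  moves:
    - [[0,0,0],5.3]
    - [[0,0,0],5.3]
    - [[-0.0044,0.0246,0],0]
    - [[-0.0044,0.0246,0],0]
    - [[-0.0044,0.0246,0],0]
  hand: 0.05

```text
time_s: 2.17
tcp_pos: [0.2215, -0.5086, 0.2221]
ee_rot: [[-0.984, -0.176, -0.0], [-0.176, 0.984, 0.0], [0.0, 0.001, -1.0]]
wrist_force: [0.2, 0.2, 0.2]
gripper_width: 0.705
gripper_force: 0.0
```

apply_moves:
  moves:
    - [[-0.0044,0.0246,0],0]
    - [[-0.0044,0.0246,0],0]
    - [[-0.0044,0.0246,0],0]
    - [[-0.0044,0.0246,0],0]
    - [[-0.0044,0.0246,0],0]

```text
time_s: 2.58
tcp_pos: [0.2215, -0.3833, 0.2226]
ee_rot: [[-0.984, -0.177, 0.0], [-0.177, 0.984, -0.0], [-0.0, -0.0, -1.0]]
wrist_force: [-0.1, 0.0, 0.9]
gripper_width: 0.576
gripper_force: 0.0
```

apply_moves:
  moves:
    - [[-0.0044,0.0246,0],0]
    - [[-0.0044,0.0246,0],0]
    - [[-0.0044,0.0246,0],0]
    - [[-0.0044,0.0246,0],0]
    - [[-0.0237,0.007,0],0]

```text
time_s: 3.0
tcp_pos: [0.2406, -0.2707, 0.2226]
ee_rot: [[-0.984, -0.176, 0.0], [-0.176, 0.984, 0.001], [-0.0, 0.001, -1.0]]
wrist_force: [0.4, -0.6, 0.3]
gripper_width: 0.574
gripper_force: 0.0
```

apply_moves:
  moves:
    - [[-0.0237,0.007,0],0]
    - [[-0.0237,0.007,0],0]
    - [[-0.0237,0.007,0],0]
    - [[-0.0237,0.007,0],0]
    - [[-0.0237,0.007,0],0]

```text
time_s: 3.42
tcp_pos: [0.3552, -0.2171, 0.2229]
ee_rot: [[-0.984, -0.177, 0.001], [-0.177, 0.984, -0.0], [-0.001, -0.0, -1.0]]
wrist_force: [0.4, -0.8, 0.5]
gripper_width: 0.576
gripper_force: 0.0
```

apply_moves:
  moves:
    - [[-0.0237,0.007,0],0]
    - [[-0.0237,0.007,0],0]
    - [[-0.0237,0.007,0],0]
    - [[-0.0237,0.007,0],0]
    - [[-0.0237,0.007,0],0]

```text
time_s: 3.83
tcp_pos: [0.4656, -0.1618, 0.2227]
ee_rot: [[-0.984, -0.177, 0.0], [-0.177, 0.984, -0.0], [-0.0, -0.0, -1.0]]
wrist_force: [-0.0, -1.7, 0.5]
gripper_width: 0.578
gripper_force: 0.0
```

apply_moves:
  moves:
    - [[-0.0237,0.007,0],0]
    - [[-0.0237,0.007,0],0]
    - [[-0.0237,0.007,0],0]
    - [[0,0,0],0]
    - [[0,0,0],0]

```text
time_s: 4.25
tcp_pos: [0.5314, -0.1287, 0.222]
ee_rot: [[-0.984, -0.178, -0.001], [-0.178, 0.984, 0.0], [0.001, 0.0, -1.0]]
wrist_force: [-0.1, 0.4, 0.5]
gripper_width: 0.575
gripper_force: 0.0
```

apply_moves:
  moves:
    - [[0,0,0.012],0]
    - [[0,0,0.012],0]
    - [[0,0,0.012],0]
    - [[0,0,0.012],0]
    - [[0,0,0.012],0]

```text
time_s: 4.67
tcp_pos: [0.5298, -0.1298, 0.1624]
ee_rot: [[-0.984, -0.176, 0.0], [-0.176, 0.984, 0.0], [-0.0, 0.0, -1.0]]
wrist_force: [0.1, 0.4, 0.6]
gripper_width: 0.575
gripper_force: 0.0
```

apply_moves:
  moves:
    - [[0,0,0.012],0]
    - [[0,0,0.012],0]
    - [[0,0,0.011],0]
    - [[0,0,0],0]
    - [[0,0,0],0]

```text
time_s: 5.08
tcp_pos: [0.5299, -0.1298, 0.1276]
ee_rot: [[-0.984, -0.176, -0.001], [-0.176, 0.984, -0.0], [0.001, -0.0, -1.0]]
wrist_force: [-0.2, -0.1, 0.8]
gripper_width: 0.57
gripper_force: 0.0
```

apply_moves:
  moves:
    - [[0,0,0],0]
    - [[0,0,0],0]
    - [[0,0,0],0]
    - [[0,0,0],0]
    - [[0,0,0],0]
  hand: 0.0

```text
time_s: 5.5
tcp_pos: [0.5309, -0.1291, 0.1279]
ee_rot: [[-0.984, -0.177, 0.001], [-0.177, 0.984, 0.0], [-0.001, 0.0, -1.0]]
wrist_force: [-0.9, 3.9, 2.5]
gripper_width: 0.282
gripper_force: 1.5
```

apply_moves:
  moves:
    - [[0,0,0],0]
    - [[0,0,0],0]
    - [[0,0,0],0]
    - [[0,0,0],0]

```text
time_s: 5.83
tcp_pos: [0.5309, -0.1289, 0.128]
ee_rot: [[-0.984, -0.177, 0.0], [-0.177, 0.984, 0.0], [-0.0, 0.0, -1.0]]
wrist_force: [-1.5, 4.3, 4.5]
gripper_width: 0.249
gripper_force: 30.0
```

apply_moves:
  moves:
    - [[0,0,-0.004],0]
    - [[0,0,-0.004],0]
    - [[0,0,-0.003],0]
    - [[0,0,0],0]
    - [[0,0,0],0]

```text
time_s: 6.25
tcp_pos: [0.5309, -0.1294, 0.1381]
ee_rot: [[-0.984, -0.177, 0.0], [-0.177, 0.984, 0.0], [-0.0, 0.0, -1.0]]
wrist_force: [3.1, 1.1, -7.3]
gripper_width: 0.249
gripper_force: 30.0
```

apply_moves:
  moves:
    - [[0,0.007,0],0]
    - [[0,0.007,0],0]
    - [[0,0.007,0],0]
    - [[0,0.007,0],0]
    - [[0,0.007,0],0]

```text
time_s: 6.67
tcp_pos: [0.5251, -0.0963, 0.1387]
ee_rot: [[-0.984, -0.177, 0.001], [-0.177, 0.984, -0.003], [-0.001, -0.003, -1.0]]
wrist_force: [4.0, -5.6, -6.5]
gripper_width: 0.252
gripper_force: 30.0
```

apply_moves:
  moves:
    - [[0,0.007,0],0]
    - [[0,0.007,0],0]
    - [[0,0.007,0],0]
    - [[0,0.007,0],0]
    - [[0,0.007,0],0]

```text
time_s: 7.08
tcp_pos: [0.5191, -0.0618, 0.1388]
ee_rot: [[-0.984, -0.177, 0.001], [-0.177, 0.984, -0.003], [-0.001, -0.003, -1.0]]
wrist_force: [4.9, -4.3, -6.1]
gripper_width: 0.248
gripper_force: 30.0
```

apply_moves:
  moves:
    - [[0,0.007,0],0]
    - [[0,0.007,0],0]
    - [[0,0.007,0],0]
    - [[0,0.007,0],0]
    - [[0,0,0],0]

```text
time_s: 7.5
tcp_pos: [0.5141, -0.0329, 0.1387]
ee_rot: [[-0.984, -0.178, 0.001], [-0.178, 0.984, -0.001], [-0.001, -0.001, -1.0]]
wrist_force: [3.5, -0.6, -6.8]
gripper_width: 0.248
gripper_force: 30.0
```

Run:
```python
from h import *
c=imaging.capture("top")
cv2.imwrite("pics/t2.png",cv2.resize(c["frame"][130:290,170:430],None,fx=3,fy=3,interpolation=cv2.INTER_CUBIC))
print(r.sense()["tcp_pos"],r.sense()["wrist_force"])
```

```text
[ 0.5140567  -0.03295959  0.13860546] [ 3.6687954  -0.22595925 -6.75331091]
```

View pics/t2.png

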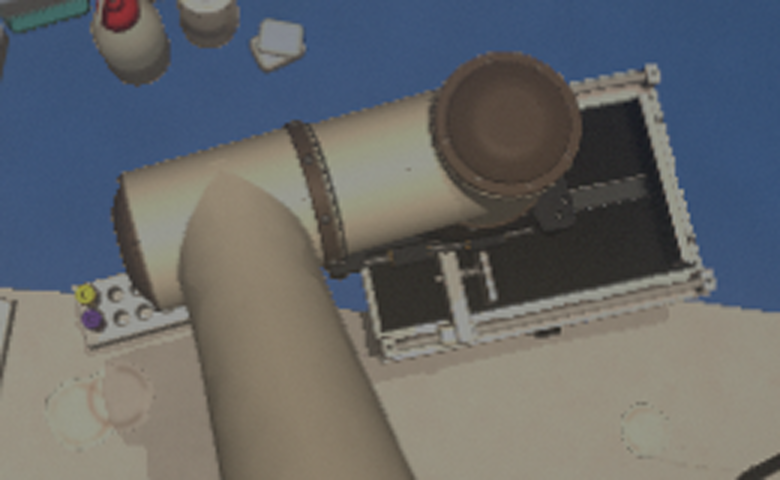

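The jaw bar is now at (455,300) near the mixer's back end. The arm hides the dropper. Lowering the lock and letting go.

apply_moves:
  moves:
    - [[0,0,0.004],0]
    - [[0,0,0.004],0]
    - [[0,0,0.003],0]
    - [[0,0,0],0]
    - [[0,0,0],0]

```text
time_s: 7.97
tcp_pos: [0.514, -0.0325, 0.128]
ee_rot: [[-0.984, -0.177, 0.001], [-0.177, 0.984, 0.001], [-0.001, 0.0, -1.0]]
wrist_force: [1.5, 4.5, 0.1]
gripper_width: 0.249
gripper_force: 30.0
```

apply_moves:
  moves:
    - [[0,0,0],0]
    - [[0,0,0],0]
    - [[0,0,0],0]
  hand: 0.045

```text
time_s: 8.22
tcp_pos: [0.5125, -0.0335, 0.1274]
ee_rot: [[-0.984, -0.177, -0.002], [-0.177, 0.984, -0.001], [0.002, -0.001, -1.0]]
wrist_force: [0.2, -0.1, -0.4]
gripper_width: 0.393
gripper_force: 0.0
```

apply_moves:
  moves:
    - [[0,0,-0.01],0]
    - [[0,0,-0.02],0]
    - [[0,0,-0.03],0]
    - [[0,0,-0.03],0]
    - [[0,0,-0.03],0]

```text
time_s: 8.63
tcp_pos: [0.5128, -0.0334, 0.2495]
ee_rot: [[-0.984, -0.177, -0.001], [-0.177, 0.984, -0.001], [0.001, -0.001, -1.0]]
wrist_force: [0.8, -0.3, 0.0]
gripper_width: 0.516
gripper_force: 0.0
```

apply_moves:
  moves:
    - [[0,0,0],-7.16]
    - [[0,0,0],-7.16]
    - [[0,0,0],-7.16]
    - [[0,0,0],-7.16]
    - [[0,0,0],-7.16]
  hand: 0.08

```text
time_s: 9.05
tcp_pos: [0.513, -0.0333, 0.2484]
ee_rot: [[-0.691, -0.723, -0.0], [-0.723, 0.691, -0.0], [0.0, -0.0, -1.0]]
wrist_force: [0.0, -0.0, -0.4]
gripper_width: 0.811
gripper_force: 0.0
```

apply_moves:
  moves:
    - [[0,0,0],-7.16]
    - [[0,0,0],-7.16]
    - [[0,0,0],-7.16]
    - [[0,0,0],-7.16]
    - [[0,0,0],-7.16]

```text
time_s: 9.47
tcp_pos: [0.513, -0.0333, 0.2483]
ee_rot: [[-0.137, -0.991, -0.0], [-0.991, 0.137, -0.001], [0.001, 0.0, -1.0]]
wrist_force: [-0.1, 0.6, 0.2]
gripper_width: 0.918
gripper_force: 0.0
```

apply_moves:
  moves:
    - [[0,0,0],-7.16]
    - [[0,0,0],-7.16]
    - [[0,0,0],-7.16]
    - [[0,0,0],0]
    - [[0,0,0],0]

```text
time_s: 9.88
tcp_pos: [0.5132, -0.0331, 0.2481]
ee_rot: [[0.226, -0.974, -0.0], [-0.974, -0.226, -0.0], [0.0, 0.0, -1.0]]
wrist_force: [0.5, -0.0, -0.9]
gripper_width: 0.92
gripper_force: 0.0
```

Run:
```python
from h import *
np.set_printoptions(precision=4,suppress=True)
c=imaging.capture("top")
cv2.imwrite("pics/t3.png",cv2.resize(c["frame"][130:290,170:430],None,fx=3,fy=3,interpolation=cv2.INTER_CUBIC))
s=r.sense();print(s["tcp_pos"],s["ee_rot"],s["joints"])
```

```text
[ 0.5133 -0.0331  0.248 ] [[ 0.2264 -0.974   0.    ]
 [-0.974  -0.2264 -0.0002]
 [ 0.0002  0.     -1.    ]] [ 14.4214  10.1466 -12.4772   0.012  -67.3787  -1.3414]
```

View pics/t3.png

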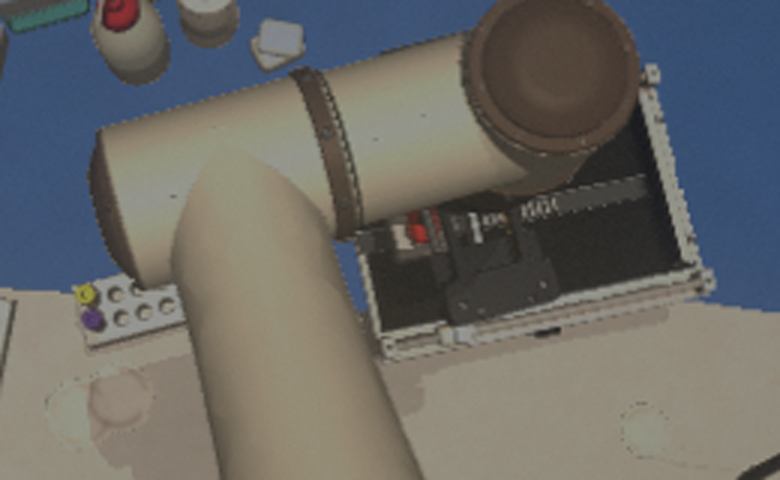

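The knob at (415,225) sits on the pulled-back jaw, and the rack's left end with its caps at (88,300) is unmoved. Moving over the rack.

apply_moves:
  moves:
    - [[-0.0233,-0.001,0],0]
    - [[-0.0233,-0.001,0],0]
    - [[-0.0233,-0.001,0],0]
    - [[-0.0233,-0.001,0],0]
    - [[-0.0233,-0.001,0],0]

```text
time_s: 10.35
tcp_pos: [0.4912, 0.0825, 0.2478]
ee_rot: [[0.227, -0.974, 0.0], [-0.974, -0.227, -0.0], [0.0, 0.0, -1.0]]
wrist_force: [0.8, -0.5, 0.0]
gripper_width: 0.918
gripper_force: 0.0
```

apply_moves:
  moves:
    - [[-0.0233,-0.001,0],0]
    - [[-0.0233,-0.001,0],0]
    - [[-0.0233,-0.001,0],0]
    - [[-0.0233,-0.001,0],0]
    - [[-0.0233,-0.001,0],0]

```text
time_s: 10.77
tcp_pos: [0.4693, 0.1972, 0.2478]
ee_rot: [[0.227, -0.974, 0.0], [-0.974, -0.227, -0.0], [0.0, 0.0, -1.0]]
wrist_force: [0.3, -0.6, 0.5]
gripper_width: 0.916
gripper_force: 0.0
```

apply_moves:
  moves:
    - [[0,0,0.025],0]
    - [[0,0,0.025],0]
    - [[0,0,0.025],0]
    - [[0,0,0],0]
    - [[0,0,0],0]

```text
time_s: 11.18
tcp_pos: [0.4694, 0.1957, 0.1722]
ee_rot: [[0.228, -0.974, -0.002], [-0.974, -0.228, -0.002], [0.002, 0.002, -1.0]]
wrist_force: [0.1, 0.9, 0.8]
gripper_width: 0.915
gripper_force: 0.0
```

Run:
```python
from h import *
np.set_printoptions(precision=4,suppress=True)
s=r.sense();print(s["tcp_pos"],s["ee_rot"])
c=imaging.capture("side");t=imaging.capture("top")
a=cv2.resize(c["frame"][170:290,200:340],(700,600),interpolation=cv2.INTER_CUBIC)
# expected fingertip & caps
R=s["ee_rot"];p=s["tcp_pos"]
P=[p,p+R[:,1]*.04,p-R[:,1]*.04,p+R[:,0]*.05]
for q in proj(c,P): cv2.circle(a,tuple(((q-[200,170])*5).astype(int)),4,(0,255,0),1)
th=np.radians(13.4);x=np.array([np.cos(th),np.sin(th)]);y=np.array([-x[1],x[0]])
W=[[*(np.array([.470,.1965])+x*i*.028+y*j*.0675),z] for i in(-1,1) for j in(-1,1) for z in(0,.042)]
W+=[[*(np.array([.470,.1965])+x*i*.011+y*j*.0525),.094] for i in(-1,1) for j in(-1,1)]
for q in proj(c,W): cv2.circle(a,tuple(((q-[200,170])*5).astype(int)),3,(0,0,255),-1)
cv2.imwrite("pics/s4.png",a)
```

```text
[0.4694 0.1957 0.1722] [[ 0.2284 -0.9736 -0.0018]
 [-0.9736 -0.2284 -0.0023]
 [ 0.0018  0.0022 -1.    ]]
```

View pics/s4.png

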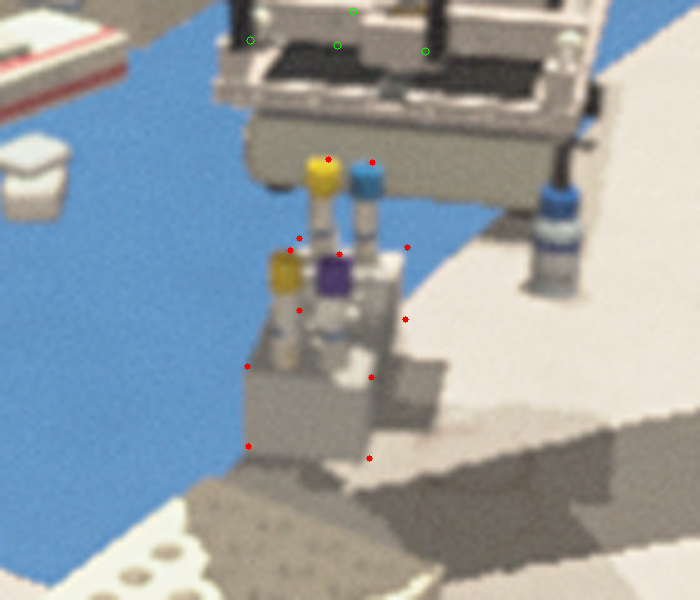

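The side crop shows the predicted rack points (red) about 1 px right of the real rack, so I'll shift 2 mm in +x. The dropper at (557,240) is standing. Descending.

apply_moves:
  moves:
    - [[-0.001,-0.003,0.013],0]
    - [[0,0,0.02],0]
    - [[0,0,0.02],0]
    - [[0,0,0.02],0]
    - [[0,0,0.02],0]

```text
time_s: 11.7
tcp_pos: [0.474, 0.1989, 0.081]
ee_rot: [[0.229, -0.973, 0.004], [-0.973, -0.229, 0.003], [-0.002, -0.005, -1.0]]
wrist_force: [-0.6, 0.1, -0.2]
gripper_width: 0.919
gripper_force: 0.0
```

apply_moves:
  moves:
    - [[0,0,0.014],0]
    - [[0,0,0.014],0]
    - [[0,0,0.014],0]
    - [[0,0,0.013],0]
    - [[0,0,0.013],0]

```text
time_s: 12.12
tcp_pos: [0.4743, 0.1991, 0.0128]
ee_rot: [[0.229, -0.973, 0.004], [-0.973, -0.229, 0.002], [-0.002, -0.004, -1.0]]
wrist_force: [0.9, 0.0, 0.0]
gripper_width: 0.923
gripper_force: 0.0
```

apply_moves:
  moves:
    - [[0,0,0],0]
    - [[0,0,0],0]
    - [[0,0,0],0]
    - [[0,0,0],0]
    - [[0,0,0],0]
  hand: 0.05

```text
time_s: 12.53
tcp_pos: [0.4728, 0.1983, 0.0127]
ee_rot: [[0.229, -0.973, 0.001], [-0.973, -0.229, 0.001], [-0.001, -0.001, -1.0]]
wrist_force: [-0.6, 0.6, 1.6]
gripper_width: 0.643
gripper_force: 30.0
```

apply_moves:
  moves:
    - [[0,0,0],0]
    - [[0,0,0],0]
    - [[0,0,0],0]
    - [[0,0,0],0]
  hand: 0.0

```text
time_s: 12.87
tcp_pos: [0.4728, 0.1983, 0.0127]
ee_rot: [[0.23, -0.973, 0.001], [-0.973, -0.23, 0.001], [-0.0, -0.001, -1.0]]
wrist_force: [-2.4, 0.5, 6.4]
gripper_width: 0.64
gripper_force: 30.0
```

apply_moves:
  moves:
    - [[0,0,-0.006],0]
    - [[0,0,-0.014],0]
    - [[0,0,-0.023],0]
    - [[0,0,-0.026],0]
    - [[0,0,-0.026],0]

```text
time_s: 13.28
tcp_pos: [0.4718, 0.1974, 0.1072]
ee_rot: [[0.229, -0.973, -0.001], [-0.973, -0.229, -0.001], [0.001, 0.002, -1.0]]
wrist_force: [-0.6, 0.1, -2.3]
gripper_width: 0.64
gripper_force: 30.0
```

apply_moves:
  moves:
    - [[0,0,-0.026],0]
    - [[0,0,-0.026],0]
    - [[0,0,-0.026],0]
    - [[0,0,-0.026],0]
    - [[0,0,-0.02],0]

```text
time_s: 13.7
tcp_pos: [0.4725, 0.1979, 0.2329]
ee_rot: [[0.229, -0.973, 0.002], [-0.973, -0.229, 0.001], [-0.001, -0.002, -1.0]]
wrist_force: [0.6, 0.7, -1.7]
gripper_width: 0.64
gripper_force: 30.0
```

apply_moves:
  moves:
    - [[0,0,-0.01],0]
    - [[0.008,0,0],0]
    - [[0.016,0.001,0],0]
    - [[0.022,0.001,0],0]
    - [[0.022,0.002,0],0]

```text
time_s: 14.12
tcp_pos: [0.4831, 0.1295, 0.2384]
ee_rot: [[0.23, -0.973, -0.004], [-0.973, -0.23, -0.001], [0.001, 0.004, -1.0]]
wrist_force: [-0.3, 0.2, -1.8]
gripper_width: 0.642
gripper_force: 30.0
```

apply_moves:
  moves:
    - [[0.022,0.001,0],0]
    - [[0.022,0.002,0],0]
    - [[0.022,0.001,0],0]
    - [[0.022,0.002,0],0]
    - [[0.022,0.001,0],0]

```text
time_s: 14.53
tcp_pos: [0.5012, 0.0204, 0.2383]
ee_rot: [[0.229, -0.973, -0.004], [-0.973, -0.229, -0.001], [-0.0, 0.004, -1.0]]
wrist_force: [-0.5, 0.3, -2.4]
gripper_width: 0.643
gripper_force: 30.0
```

apply_moves:
  moves:
    - [[0.022,0.001,0],0]
    - [[0.022,0.002,0],0]
    - [[0.022,0.001,0],0]
    - [[0.022,0.002,0],0]
    - [[0.022,0.001,0],0]

```text
time_s: 14.95
tcp_pos: [0.5195, -0.088, 0.2382]
ee_rot: [[0.229, -0.973, -0.005], [-0.973, -0.229, 0.0], [-0.001, 0.004, -1.0]]
wrist_force: [1.3, 0.2, -1.0]
gripper_width: 0.643
gripper_force: 30.0
```

apply_moves:
  moves:
    - [[0.022,0.001,0],0]
    - [[0.022,0.001,0],0]
    - [[0.022,0,0],0]
    - [[0.012,0,0],0]
    - [[0,0,0],0]

```text
time_s: 15.37
tcp_pos: [0.5362, -0.165, 0.2383]
ee_rot: [[0.226, -0.974, -0.004], [-0.974, -0.226, 0.0], [-0.001, 0.004, -1.0]]
wrist_force: [-0.4, 0.3, -2.1]
gripper_width: 0.645
gripper_force: 30.0
```

apply_moves:
  moves:
    - [[0,0,0],3]
    - [[0,0,0],6]
    - [[0,0,0],7]
    - [[0,0,0],7]
    - [[0,0,0],7]

```text
time_s: 15.78
tcp_pos: [0.5361, -0.1621, 0.2393]
ee_rot: [[-0.293, -0.956, -0.002], [-0.956, 0.293, 0.001], [-0.0, 0.002, -1.0]]
wrist_force: [0.8, -1.1, -0.7]
gripper_width: 0.64
gripper_force: 30.0
```

apply_moves:
  moves:
    - [[0,0,0],7]
    - [[0,0,0],7]
    - [[0,0,0],7]
    - [[0,0,0],7]
    - [[0,0,0],7]

```text
time_s: 16.2
tcp_pos: [0.5361, -0.162, 0.2394]
ee_rot: [[-0.789, -0.615, -0.002], [-0.615, 0.789, 0.001], [0.001, 0.002, -1.0]]
wrist_force: [-0.3, -0.3, -2.1]
gripper_width: 0.643
gripper_force: 30.0
```

apply_moves:
  moves:
    - [[0,0,0],7]
    - [[0,0,0],7]
    - [[0,0,0],7]
    - [[0,0,0],5]
    - [[0,0,0],2]

```text
time_s: 16.62
tcp_pos: [0.5361, -0.162, 0.2393]
ee_rot: [[-0.985, -0.175, -0.002], [-0.175, 0.985, 0.001], [0.002, 0.001, -1.0]]
wrist_force: [-0.4, -0.1, -1.7]
gripper_width: 0.639
gripper_force: 30.0
```

Run:
```python
from h import *
np.set_printoptions(precision=4,suppress=True)
s=r.sense();print(s["tcp_pos"],s["ee_rot"],s["joints"],s["gripper_width"])
R=s["ee_rot"];d=np.array([.5372,-.1633,s["tcp_pos"][2]])-s["tcp_pos"];print("shift tool",R.T@d,"yaw",np.degrees(np.arctan2(R[1,1],R[0,1])))
```

```text
[ 0.5361 -0.162   0.2393] [[-0.9845 -0.1752 -0.0023]
 [-0.1752  0.9845  0.0009]
 [ 0.0021  0.0013 -1.    ]] [ -0.2624  15.1172  -7.1771  -0.0542 -67.8373 -79.6261] 0.6388269225513358
shift tool [-0.0009 -0.0015 -0.    ] yaw 100.09092155898621
```

apply_moves:
  moves:
    - [[-0.001,-0.001,0.012],0]
    - [[0,0,0.022],0]
    - [[0,0,0.024],0]
    - [[0,0,0.024],0]
    - [[0,0,0.022],0]

```text
time_s: 17.03
tcp_pos: [0.5368, -0.1628, 0.1344]
ee_rot: [[-0.984, -0.179, -0.002], [-0.179, 0.984, 0.001], [0.002, 0.001, -1.0]]
wrist_force: [0.4, 1.0, -2.4]
gripper_width: 0.647
gripper_force: 30.0
```

apply_moves:
  moves:
    - [[0,0,0.015],0]
    - [[0,0,0.008],0]
    - [[0,0,0.005],0]
    - [[0,0,0.003],0]
    - [[0,0,0.003],0]

```text
time_s: 17.45
tcp_pos: [0.5387, -0.1635, 0.103]
ee_rot: [[-0.984, -0.179, 0.001], [-0.179, 0.984, -0.0], [-0.001, -0.0, -1.0]]
wrist_force: [1.3, 0.7, -1.8]
gripper_width: 0.644
gripper_force: 30.0
```

apply_moves:
  moves:
    - [[0,0,0.001],0]
    - [[0,0,0.001],0]
    - [[0,0,0],0]

```text
time_s: 17.7
tcp_pos: [0.5384, -0.1637, 0.1011]
ee_rot: [[-0.984, -0.178, 0.001], [-0.178, 0.984, -0.0], [-0.001, -0.0, -1.0]]
wrist_force: [0.0, 0.4, -1.5]
gripper_width: 0.641
gripper_force: 30.0
```

apply_moves:
  moves:
    - [[0,0,0.001],0]
    - [[0,0,0.001],0]
    - [[0,0,0],0]

```text
time_s: 17.95
tcp_pos: [0.5381, -0.1637, 0.0985]
ee_rot: [[-0.984, -0.178, 0.0], [-0.178, 0.984, 0.0], [-0.0, 0.0, -1.0]]
wrist_force: [0.0, 0.6, -1.7]
gripper_width: 0.643
gripper_force: 30.0
```

apply_moves:
  moves:
    - [[0,0,0.001],0]
    - [[0,0,0],0]

```text
time_s: 18.12
tcp_pos: [0.5383, -0.1638, 0.0978]
ee_rot: [[-0.984, -0.178, 0.0], [-0.178, 0.984, -0.0], [-0.0, -0.0, -1.0]]
wrist_force: [0.0, 0.2, -1.3]
gripper_width: 0.641
gripper_force: 30.0
```

apply_moves:
  moves:
    - [[0,0,0.001],0]
    - [[0,0,0],0]

```text
time_s: 18.28
tcp_pos: [0.5383, -0.1638, 0.0978]
ee_rot: [[-0.984, -0.179, 0.001], [-0.179, 0.984, -0.0], [-0.0, -0.001, -1.0]]
wrist_force: [-2.2, 0.6, 5.1]
gripper_width: 0.64
gripper_force: 30.0
```

Contact at 0.0978 as expected. Releasing and rising.

apply_moves:
  moves:
    - [[0,0,0],0]
    - [[0,0,0],0]
    - [[0,0,0],0]
    - [[0,0,0],0]
    - [[0,0,0],0]
  hand: 0.075

```text
time_s: 18.7
tcp_pos: [0.5382, -0.1637, 0.0964]
ee_rot: [[-0.984, -0.178, -0.0], [-0.178, 0.984, -0.0], [0.0, -0.0, -1.0]]
wrist_force: [0.0, 1.0, -0.7]
gripper_width: 0.844
gripper_force: 0.0
```

apply_moves:
  moves:
    - [[0,0,-0.008],0]
    - [[0,0,-0.015],0]
    - [[0,0,-0.02],0]
    - [[0,0,-0.025],0]
    - [[0,0,-0.025],0]

```text
time_s: 19.12
tcp_pos: [0.5379, -0.1637, 0.1908]
ee_rot: [[-0.984, -0.178, -0.001], [-0.178, 0.984, -0.0], [0.001, -0.0, -1.0]]
wrist_force: [1.5, -0.1, -0.6]
gripper_width: 0.867
gripper_force: 0.0
```

apply_moves:
  moves:
    - [[0,0,-0.025],0]
    - [[0,0,-0.02],0]
    - [[0,0,-0.01],0]
    - [[0,0,0],0]
    - [[0,0,0],0]
  hand: 0.045

```text
time_s: 19.53
tcp_pos: [0.5378, -0.1635, 0.2443]
ee_rot: [[-0.984, -0.178, -0.0], [-0.178, 0.984, 0.001], [-0.0, 0.001, -1.0]]
wrist_force: [0.3, 0.2, -1.1]
gripper_width: 0.577
gripper_force: 0.0
```

Run:
```python
from h import *
np.set_printoptions(precision=4,suppress=True)
c=imaging.capture("side");t=imaging.capture("top");s=r.sense();print(s["tcp_pos"],s["ee_rot"])
d=np.array([.5125,-.0335,0])-s["tcp_pos"];print("to knob tool",s["ee_rot"].T@d)
a=cv2.resize(c["frame"][130:230,220:350],(520,400),interpolation=cv2.INTER_CUBIC);b=cv2.resize(t["frame"][150:270,270:410],(467,400),interpolation=cv2.INTER_CUBIC)
cv2.imwrite("pics/p5.png",cv2.resize(np.hstack([a,b]),(800,324)))
```

```text
[ 0.5372 -0.1635  0.2428] [[-0.984  -0.178  -0.0032]
 [-0.178   0.984   0.0007]
 [ 0.0031  0.0012 -1.    ]]
to knob tool [0.0004 0.132  0.243 ]
```

View pics/p5.png

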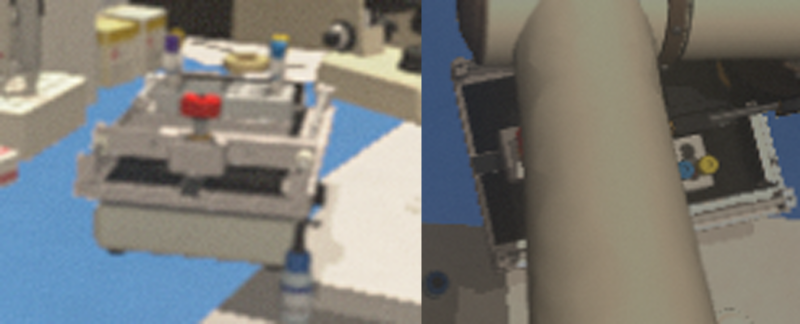

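The rack stands flat on the platform, clear of the pulled-back jaw, with the red grip in front (side view at (200,105)) and the dropper still standing. Back to the knob.

apply_moves:
  moves:
    - [[0,0.024,0],0]
    - [[0,0.028,0],0]
    - [[0,0.03,0],0]
    - [[0,0.03,0],0]
    - [[0,0.02,0],0]

```text
time_s: 20.05
tcp_pos: [0.5133, -0.0321, 0.2428]
ee_rot: [[-0.984, -0.179, -0.003], [-0.179, 0.984, -0.0], [0.003, 0.0, -1.0]]
wrist_force: [0.0, -0.2, 0.3]
gripper_width: 0.516
gripper_force: 0.0
```

apply_moves:
  moves:
    - [[0,0,0.022],0]
    - [[0,0,0.026],0]
    - [[0,0,0.026],0]
    - [[0,0,0.022],0]
    - [[0,0,0.011],0]

```text
time_s: 20.47
tcp_pos: [0.5116, -0.0341, 0.1331]
ee_rot: [[-0.984, -0.178, -0.008], [-0.178, 0.984, -0.001], [0.008, 0.0, -1.0]]
wrist_force: [-0.2, 0.1, -0.6]
gripper_width: 0.521
gripper_force: 0.0
```

apply_moves:
  moves:
    - [[0,0,0.008],0]
    - [[0,0,0],0]
    - [[0,0,0],0]

```text
time_s: 20.72
tcp_pos: [0.5145, -0.034, 0.129]
ee_rot: [[-0.984, -0.178, -0.001], [-0.178, 0.984, -0.001], [0.001, -0.0, -1.0]]
wrist_force: [1.2, -0.1, 0.1]
gripper_width: 0.515
gripper_force: 0.0
```

apply_moves:
  moves:
    - [[0,0,0],0]
    - [[0,0,0],0]
    - [[0,0,0],0]
    - [[0,0,0],0]
    - [[0,0,0],0]
  hand: 0.0

```text
time_s: 21.13
tcp_pos: [0.5148, -0.0327, 0.1303]
ee_rot: [[-0.984, -0.178, 0.001], [-0.178, 0.984, 0.002], [-0.002, 0.002, -1.0]]
wrist_force: [-2.2, 5.5, 2.3]
gripper_width: 0.249
gripper_force: 30.0
```

apply_moves:
  moves:
    - [[0,0,0],0]
    - [[0,0,0],0]
    - [[0,0,0],0]
    - [[0,0,0],0]

```text
time_s: 21.47
tcp_pos: [0.5147, -0.0327, 0.1303]
ee_rot: [[-0.984, -0.178, 0.001], [-0.178, 0.984, 0.002], [-0.001, 0.002, -1.0]]
wrist_force: [-1.6, 4.7, 3.8]
gripper_width: 0.248
gripper_force: 30.0
```

apply_moves:
  moves:
    - [[0,0,-0.004],0]
    - [[0,0,-0.004],0]
    - [[0,0,-0.003],0]
    - [[0,0,0],0]
    - [[0,0,0],0]

```text
time_s: 21.88
tcp_pos: [0.5148, -0.0338, 0.1404]
ee_rot: [[-0.984, -0.178, 0.001], [-0.178, 0.984, 0.0], [-0.001, 0.0, -1.0]]
wrist_force: [3.4, 1.7, -6.3]
gripper_width: 0.249
gripper_force: 30.0
```

apply_moves:
  moves:
    - [[0,-0.005,0],0]
    - [[0,-0.005,0],0]
    - [[0,-0.005,0],0]
    - [[0,-0.005,0],0]
    - [[0,-0.005,0],0]

```text
time_s: 22.3
tcp_pos: [0.5191, -0.0579, 0.14]
ee_rot: [[-0.984, -0.178, -0.0], [-0.178, 0.984, 0.001], [-0.0, 0.001, -1.0]]
wrist_force: [1.6, 6.0, -6.3]
gripper_width: 0.25
gripper_force: 30.0
```

apply_moves:
  moves:
    - [[0,-0.005,0],0]
    - [[0,-0.005,0],0]
    - [[0,-0.005,0],0]
    - [[0,-0.005,0],0]
    - [[0,-0.005,0],0]

```text
time_s: 22.72
tcp_pos: [0.5234, -0.0825, 0.1399]
ee_rot: [[-0.984, -0.178, -0.0], [-0.178, 0.984, 0.001], [0.0, 0.001, -1.0]]
wrist_force: [1.0, 5.1, -7.2]
gripper_width: 0.247
gripper_force: 30.0
```

apply_moves:
  moves:
    - [[0,-0.005,0],0]
    - [[0,-0.005,0],0]
    - [[0,-0.005,0],0]
    - [[0,-0.005,0],0]
    - [[0,-0.005,0],0]

```text
time_s: 23.13
tcp_pos: [0.5276, -0.1067, 0.1397]
ee_rot: [[-0.984, -0.178, -0.001], [-0.178, 0.984, 0.002], [0.001, 0.002, -1.0]]
wrist_force: [2.1, 6.7, -5.6]
gripper_width: 0.25
gripper_force: 30.0
```

apply_moves:
  moves:
    - [[0,-0.004,0],0]
    - [[0,-0.004,0],0]
    - [[0,0,0],0]

```text
time_s: 23.38
tcp_pos: [0.5292, -0.1155, 0.1399]
ee_rot: [[-0.984, -0.178, -0.001], [-0.178, 0.984, 0.001], [0.001, 0.001, -1.0]]
wrist_force: [2.2, 3.5, -6.6]
gripper_width: 0.25
gripper_force: 30.0
```

apply_moves:
  moves:
    - [[0,-0.003,0],0]
    - [[0,-0.003,0],0]
    - [[0,-0.003,0],0]
    - [[0,0,0],0]
    - [[0,0,0],0]

```text
time_s: 23.8
tcp_pos: [0.5307, -0.1243, 0.1402]
ee_rot: [[-0.984, -0.178, -0.001], [-0.178, 0.984, 0.0], [0.001, 0.0, -1.0]]
wrist_force: [1.9, 2.1, -6.2]
gripper_width: 0.248
gripper_force: 30.0
```

apply_moves:
  moves:
    - [[0,-0.002,0],0]
    - [[0,-0.002,0],0]
    - [[0,0,0],0]
    - [[0,0,0],0]

```text
time_s: 24.13
tcp_pos: [0.5314, -0.1285, 0.1404]
ee_rot: [[-0.984, -0.178, -0.001], [-0.178, 0.984, -0.0], [0.001, -0.0, -1.0]]
wrist_force: [1.8, 3.3, -6.7]
gripper_width: 0.25
gripper_force: 30.0
```

apply_moves:
  moves:
    - [[0,-0.002,0],0]
    - [[0,-0.002,0],0]
    - [[0,0,0],0]
    - [[0,0,0],0]

```text
time_s: 24.47
tcp_pos: [0.5322, -0.1326, 0.1405]
ee_rot: [[-0.984, -0.178, -0.001], [-0.178, 0.984, -0.0], [0.001, -0.0, -1.0]]
wrist_force: [0.9, 1.7, -7.1]
gripper_width: 0.248
gripper_force: 30.0
```

apply_moves:
  moves:
    - [[0,-0.002,0],0]
    - [[0,-0.002,0],0]
    - [[0,0,0],0]
    - [[0,0,0],0]

```text
time_s: 24.8
tcp_pos: [0.5327, -0.1357, 0.1402]
ee_rot: [[-0.984, -0.178, -0.001], [-0.178, 0.984, 0.001], [0.001, 0.001, -1.0]]
wrist_force: [1.0, 5.8, -6.7]
gripper_width: 0.248
gripper_force: 30.0
```

apply_moves:
  moves:
    - [[0,-0.002,0],0]
    - [[0,-0.001,0],0]
    - [[0,0,0],0]
    - [[0,0,0],0]

```text
time_s: 25.13
tcp_pos: [0.5331, -0.138, 0.1401]
ee_rot: [[-0.984, -0.178, -0.001], [-0.178, 0.984, 0.002], [0.001, 0.002, -1.0]]
wrist_force: [0.3, 7.5, -6.4]
gripper_width: 0.255
gripper_force: 30.0
```

apply_moves:
  moves:
    - [[0,-0.002,0],0]
    - [[0,-0.002,0],0]
    - [[0,0,0],0]
    - [[0,0,0],0]
    - [[0,0,0],0]

```text
time_s: 25.55
tcp_pos: [0.5337, -0.1414, 0.1399]
ee_rot: [[-0.984, -0.178, -0.002], [-0.178, 0.984, 0.003], [0.001, 0.003, -1.0]]
wrist_force: [-0.2, 9.5, -6.3]
gripper_width: 0.249
gripper_force: 30.0
```

Run:
```python
from h import *
s=r.sense();p=s["tcp_pos"];y=np.array([-.178,.984]);print(p,p[:2]@y,s["wrist_force"]); 
for q in([.5309,-.1289],[.5147,-.0327],[.5309,-.1294],[.5148,-.0338]): print(np.array(q)@y)
c=imaging.capture("side");t=imaging.capture("top")
a=cv2.resize(c["frame"][130:230,220:350],(520,400),interpolation=cv2.INTER_CUBIC);b=cv2.resize(t["frame"][150:270,270:410],(467,400),interpolation=cv2.INTER_CUBIC)
cv2.imwrite("pics/p6.png",cv2.resize(np.hstack([a,b]),(800,324)))
```

```text
[ 0.53368658 -0.14141778  0.13989247] -0.23415131010899212 [-0.24267258  9.5094213  -6.28300097]
-0.2213378
-0.12379340000000001
-0.2218298
-0.12489360000000001
```

View pics/p6.png

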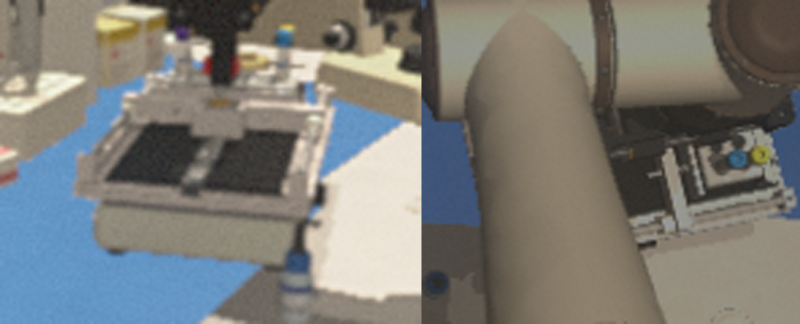

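The rack is against the stop with the pad touching it (right view at (700,170)-(760,155)). The jaw is at about 0.117, so 2 mm more to the 0.119 slot, then lower.

apply_moves:
  moves:
    - [[0,-0.002,0],0]
    - [[0,-0.001,0],0]
    - [[0,0,0],0]
    - [[0,0,0],0]
    - [[0,0,0],0]

```text
time_s: 26.07
tcp_pos: [0.5341, -0.1438, 0.1398]
ee_rot: [[-0.984, -0.178, -0.002], [-0.178, 0.984, 0.004], [0.001, 0.004, -1.0]]
wrist_force: [-0.8, 12.0, -6.4]
gripper_width: 0.248
gripper_force: 30.0
```

apply_moves:
  moves:
    - [[0,0,0.003],0]
    - [[0,0,0.003],0]
    - [[0,0,0.003],0]
    - [[0,0,0.002],0]
    - [[0,0,0],0]

```text
time_s: 26.48
tcp_pos: [0.5341, -0.1433, 0.1303]
ee_rot: [[-0.984, -0.179, -0.002], [-0.179, 0.984, 0.004], [0.001, 0.004, -1.0]]
wrist_force: [-4.2, 14.6, 1.6]
gripper_width: 0.25
gripper_force: 30.0
```

apply_moves:
  moves:
    - [[0,0.002,0.001],0]
    - [[0,0.002,0.001],0]
    - [[0,0,0],0]
    - [[0,0,0],0]

```text
time_s: 26.82
tcp_pos: [0.5338, -0.1414, 0.1302]
ee_rot: [[-0.984, -0.179, -0.0], [-0.179, 0.984, 0.0], [0.0, 0.0, -1.0]]
wrist_force: [-4.5, 8.0, 8.3]
gripper_width: 0.251
gripper_force: 30.0
```

apply_moves:
  moves:
    - [[0,0.002,0],0]
    - [[0,0,0],0]
    - [[0,0,0],0]
    - [[0,0,0],0]

```text
time_s: 27.15
tcp_pos: [0.5336, -0.1402, 0.1302]
ee_rot: [[-0.984, -0.179, 0.0], [-0.179, 0.984, -0.001], [0.0, -0.001, -1.0]]
wrist_force: [-5.0, 5.7, 7.0]
gripper_width: 0.25
gripper_force: 30.0
```

apply_moves:
  moves:
    - [[0,0.002,0],0]
    - [[0,0,0],0]
    - [[0,0,0],0]
    - [[0,0,0],0]

```text
time_s: 27.48
tcp_pos: [0.5335, -0.1395, 0.1303]
ee_rot: [[-0.984, -0.179, 0.001], [-0.179, 0.984, -0.003], [-0.0, -0.003, -1.0]]
wrist_force: [-4.7, 0.1, 7.5]
gripper_width: 0.247
gripper_force: 30.0
```

apply_moves:
  moves:
    - [[0,0,-0.001],0]
    - [[0,0,0],0]
    - [[0,0,0],0]
    - [[0,0,0],0]
    - [[0,0,0],0]
  hand: 0.045

```text
time_s: 27.9
tcp_pos: [0.5337, -0.1383, 0.1285]
ee_rot: [[-0.984, -0.178, 0.0], [-0.178, 0.984, -0.0], [-0.0, -0.0, -1.0]]
wrist_force: [-0.0, 0.3, 0.6]
gripper_width: 0.492
gripper_force: 0.0
```

apply_moves:
  moves:
    - [[0,0,-0.01],0]
    - [[0,0,-0.02],0]
    - [[0,0,-0.025],0]
    - [[0,0,-0.03],0]
    - [[0,0,-0.03],0]

```text
time_s: 28.32
tcp_pos: [0.5332, -0.1382, 0.2452]
ee_rot: [[-0.984, -0.179, -0.001], [-0.179, 0.984, -0.0], [0.001, -0.0, -1.0]]
wrist_force: [0.4, -1.0, -0.4]
gripper_width: 0.517
gripper_force: 0.0
```

apply_moves:
  moves:
    - [[0.02,0,0],0]
    - [[0.03,0,0],0]
    - [[0.03,0,0],0]
    - [[0.03,0,0],0]
    - [[0.03,0,0],0]

```text
time_s: 28.73
tcp_pos: [0.3945, -0.1633, 0.2442]
ee_rot: [[-0.984, -0.179, 0.001], [-0.179, 0.984, -0.0], [-0.001, -0.0, -1.0]]
wrist_force: [-0.2, -0.3, 0.6]
gripper_width: 0.515
gripper_force: 0.0
```

Run:
```python
from h import *
np.set_printoptions(precision=4,suppress=True)
c=imaging.capture("side");t=imaging.capture("top");s=r.sense();print(s["tcp_pos"])
rs=[]
for n,cc in(("s",c),("t",t)):
  o=models.place_of(cc,"knob"); print([(round(x["confidence"],2),uv(cc,x["at"])) for x in o[:2]])
  if o: rs.append(ray(cc,uv(cc,o[0]["at"])))
if len(rs)==2:
  k=tri(rs);print(k); m=k[:2]-[.531,-.1289];y=np.array([-.178,.984]);print("mixer y",m@y)
a=cv2.resize(c["frame"][130:200,240:330],(514,400),interpolation=cv2.INTER_CUBIC);b=cv2.resize(t["frame"][150:270,270:410],(467,400),interpolation=cv2.INTER_CUBIC)
cv2.imwrite("pics/p7.png",cv2.resize(np.hstack([a,b]),(800,326)))
```

```text
[ 0.3921 -0.1634  0.2445]
[(0.49, array([291.0208, 151.488 ]))]
[(0.62, array([348.5184, 191.808 ]))]
[ 0.5324 -0.1306  0.1531]
mixer y -0.001958112272649478
```

View pics/p7.png

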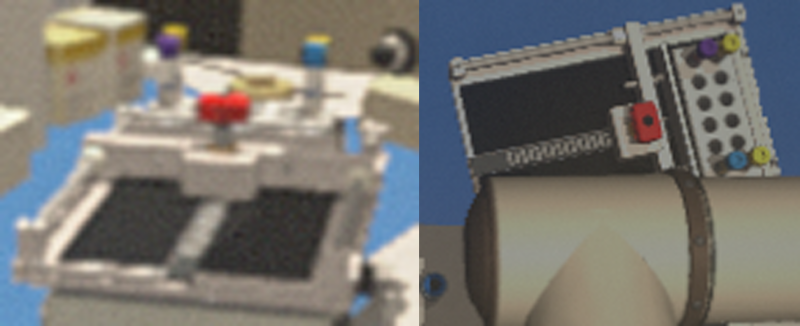

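Run:
```python
from h import *
np.set_printoptions(precision=4,suppress=True)
def red(f,box):
  h=cv2.cvtColor(f,cv2.COLOR_BGR2HSV).astype(int);m=((h[...,0]<8)|(h[...,0]>172))&(h[...,1]>140)&(h[...,2]>60)
  w=np.zeros_like(m);w[box[1]:box[3],box[0]:box[2]]=1;m&=w
  ys,xs=np.nonzero(m);return np.array([xs.mean(),ys.mean()]),m.sum(),(xs.min(),ys.min(),xs.max(),ys.max())
cs={n:imaging.capture(n) for n in("side","top")}
y=np.array([-.178,.984])
for lab in("old","new"):
  rs=[]
  for n,c in cs.items():
    f=cv2.resize(cv2.imread(f"pics/{n}0.png"),(512,384),interpolation=cv2.INTER_AREA) if lab=="old" else c["frame"]
    p,k,b=red(f,(330,180,370,215) if n=="top" else (270,140,310,170)); print(lab,n,p,k,b); rs.append(ray(c,p))
  k=tri(rs);print(k,"mixer y",(k[:2]-[.531,-.1289])@y)
```

```text
old side [287.1167 153.5333] 60 (np.int64(281), np.int64(151), np.int64(292), np.int64(156))
old top [347.9434 195.5566] 106 (np.int64(343), np.int64(189), np.int64(353), np.int64(202))
[ 0.5339 -0.1278  0.1455] mixer y 0.0005607744579446596
new side [287.7778 152.6111] 54 (np.int64(283), np.int64(150), np.int64(293), np.int64(155))
new top [353.1667 194.5312] 96 (np.int64(348), np.int64(188), np.int64(358), np.int64(201))
[ 0.5363 -0.1413  0.145 ] mixer y -0.013134381151262928
```

The last view shows the rack clamped between pad and stop, with all four caps in place. The grip moved 13.7 mm from the start (jaw 0.119), and its height is back at the home value. Handing in.

```bash
python3 -c "
from station import r
print(r.finish_job())"
```

```text
the job is handed in; nothing more can be done
None
```

The rack with its four tubes is clamped between the jaw's sprung pad and the fixed stop, with the jaw at about 0.119 m, the pad pressed back an estimated 7 mm and the lock down in its slot; I handed the job in at about 29 s, and no verdict came back.

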